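Put the wireless meeting-room devices back on their chargers

TASK

Put the four wireless devices back to charge, each on its own pad: the violet and the white microphone on the round pads with the ring of the same colour, the remote control on the long narrow pad and the mouse on the broad rectangular one. Each must sit flat, right way up and centred on its pad, the remote and the mouse in line with their drawn outlines (either way round). Set them down rather than dropping them, and do not push or tip the webcam or the clear tub of connectors.

Things in the scene. Friction and masses are not known exactly. Their poses are not given: they have to be found in the camera images.
- violet_pod_center (a point): round wireless table microphone, violet with a thin dark band and a small dark mute key on top; a puck 58 mm across and 32 mm high, upright straight sides up to 23 mm, then a low dome; about 0.14 kg. This point is its centre, 16 mm above its underside; z up. It stands on the bench, or finally on its charging pad
- white_pod_center (a point): round wireless table microphone, white with a thin dark band and a small dark mute key on top; a puck 58 mm across and 32 mm high, upright straight sides up to 23 mm, then a low dome; about 0.14 kg. This point is its centre, 16 mm above its underside; z up. It stands on the bench, or finally on its charging pad
- remote_center (a point): dark grey remote control with a round key ring, small grey keys and one red key; a bar 140 mm long (its x axis), 38 mm wide (y), 20 mm thick, lying keys up; about 0.11 kg. This point is its centre, 10 mm above its underside
- mouse_center (a point): pale wireless computer mouse with round ends and a black wheel; 104 mm long (its x axis, +x the wheel end), 56 mm wide (y), straight upright flanks up to 15 mm, arched back 33 mm at the highest; about 0.10 kg. This point is on its middle line, 16 mm above its underside
- violet_pad: round flat charging pad with a broad violet ring round a black middle; fixed, 96 mm across, 12 mm high, flat top with nothing standing up from it. Origin at the centre of its underside on the bench, so the top is 12 mm above the origin; z up
- white_pad: round flat charging pad with a broad white ring round a black middle; fixed, 96 mm across, 12 mm high, flat top with nothing standing up from it. Origin at the centre of its underside on the bench, so the top is 12 mm above the origin; z up
- remote_pad: long narrow charging pad with a silver edge, black top and the rectangular outline of the remote drawn in a pale line; fixed, 160 mm long (its x axis), 54 mm wide (y), 12 mm high, flat top. Origin at the centre of its underside on the bench, top 12 mm above it
- mouse_pad: broad rectangular charging pad with a silver edge, black top and the round-ended outline of the mouse drawn in a pale line; fixed, 126 mm long (its x axis), 82 mm wide (y), 12 mm high, flat top. Origin at the centre of its underside on the bench, top 12 mm above it
- parts_tub: small open clear plastic tub of connectors standing loose among the things, 60 x 50 mm, 32 mm high; to be left alone. Origin at the centre of its underside
- webcam: small dark webcam standing loose on a round foot, 54 mm across, 68 mm high; to be left alone. Origin at the centre of its underside
There are look-alikes about, which are no part of the job. What is shaped like the part that bears remote_center but turquoise is not meant. Several things look just like the part that bears violet_pod_center: the one meant starts farthest to the robot's left.

How it is judged:
By the outcome, as a careful person would: the job done as asked, in the order asked, and still so for the second after the job is handed in, with the robot touching nothing.
It also fails if it takes over 112 s, if anything falls off the work surface, if the arm or the gripper's body presses on something with over 40 N, if the wrist force passes 120 N, or if a joint passes its speed limit or range.

ROBOT

A 7-joint arm with a two-finger parallel gripper is mounted at the origin on the work surface. World frame = base frame: x ahead of the robot, y to its left, z up, the work surface at z = 0. Lengths are in m, angles in rad, forces in N, time in s.
With the tool pointing down it reaches from about 0.4 to 0.875 m from the base axis. Payload 6.5 kg.
Tool frame: the origin (TCP) lies on the centre line of the jaws, within the pads' length; the fingertips stand manip.tip_extent ahead of it and the grasp point (between the pads) is the TCP (manip.tip_extent is the distance from the TCP to the fingertips, in m); y points along the fingers, x is the direction in which the jaws open and shut, and the axes are right-handed (so a half turn about y gives the same grasp; the last joint's range is limited). The gripper opens to 88 mm and grips with 3 to 60 N. Pads are 18 mm wide; open, the fingers measure 123 mm over their backs; the gripper's body (75 mm by 187 mm) begins 45 mm behind the grasp point.
Start: joints at [1.23, 0.536, -0.004, 1.538, 0.003, 1.067, -0.071], TCP at [0.176, -0.626, 0.258] pointing down, gripper open.
Joint ranges: [-2.7, 2.7], [-0.37, 2.16], [-1.27, 1.26], [0.24, 2.4], [-1.31, 4.45], [0.19, 1.91], [-2.76, 2.76]. Speed limits (rad/s): [2.39, 2.39, 3.14, 3.14, 3.14, 3.14, 3.14].

INTERFACE

Orientations are given as a rotation vector (axis times angle).
In Python, from plant import manip gives the robot as it stands. The module is installed in compiled form; this text tells all that it offers.
- The arm moves only by the tool jog_arm, never from a script. Its arguments are lists of equal length, an entry for each row: "delta_pos": the shift along the world's x, y, z in units of 25 mm (1.0 is 25 mm), a list of three; "turn": the turn, a rotation vector about the world's x, y, z in degrees, a list of three; "fingers": the opening, from 0 (shut) to 1 (fully open). In form: {"delta_pos": [[tx, ty, tz], ...], "turn": [[wx, wy, wz], ...], "fingers": [fingers, ...]}. A call has exactly 10 rows; each row is the pose to reach, as a shift and turn from the pose commanded when the call began; what a row does not reach only later rows make up. A row lasts 1/10 s, in which the tool goes at most 50 mm and 8.59 degrees, less where a joint would pass 70% of its speed; a pose out of reach is approached as far as the arm can. A call with a gripper value outside its range is refused whole. The fingers move at their own pace and stop on an object; the grip force is fixed at half the most. Time passes only in rows, so rows that repeat a pose let the fingers close, or fill a call up. It gives the time, the measured TCP pose, the force and the opening at its end, in the units of the state.
- manip.sense(): the state, without advancing time (a new reading comes with each control period).
- manip.camera(name): name is "scene" or "top" or "wrist"; returns the picture (480x640x3 uint8, red, green, blue); there is no depth.
- manip.calibration(name): a dict with "K" (3x3 intrinsics, pixels), "k1" (the pictures are not rectified: a ray, as slopes to the right and down, at radius r is drawn at 1 + k1 r^2 times it, then the intrinsics apply), "rvec" (rotation vector, rad) and "tvec" (3), from world to camera coordinates, as OpenCV has them. Camera axes: x right, y down, z forward; pixel columns grow to the right and rows downward; lengths in m; the calibration is good to about 2 mm. A picture is of the moment at which its call begins: read the wrist's pose just before it. calibration takes no time and is no camera call; for the wrist camera it gives the pose at the moment of the call.
- manip.hand_in(): hands the job in, once; it reports no verdict.
The state is a dict: "time_s": time; "q": joint angles; "joint_velocities": joint speeds; "effort": joint torques, N m; "ee_pos": TCP position; "tcp_rot": TCP orientation; "force": force on the tool from outside, world axes, zero at the start; "moment": the same for the moment, N m; "grip_width": finger opening in m.
Only numpy, scipy, OpenCV 4.12 (cv2) and the standard library are available. Lean on these libraries where they do the work, as an engineer would, in place of code of your own. Each camera call takes 0.05 s, during which the arm holds its last target.

## Working session

There is one attempt and no reset: what is moved stays moved. The work goes in short steps, Python scripts to look and compute and a tool call to move; the robot and the scene stay as the last step left them, time stands still between calls to the robot, and variables do not carry over. Pictures are saved under pics/ and viewed, and the job is handed in when it is done.

Besides the shell and the picture viewer there is one more tool, called after ">>>" as a command line: name --argument value ..., lists and objects as JSON in quotes. jog_arm: Moves the arm, as the interface text tells. Its arguments: {"type":"object","properties":{"delta_pos":{"type":"array","items":{"type":"array","items":{"type":"number"}}},"turn":{"type":"array","items":{"type":"array","items":{"type":"number"}}},"fingers":{"type":"array","items":{"type":"number"}}},"required":["delta_pos","turn","fingers"]}

```bash
mkdir -p pics; python3 - <<'E'
from plant import manip
import cv2
print(manip.sense()); print(manip.tip_extent)
for n in ["scene","top","wrist"]:
    c=manip.calibration(n); print(n,c)
    im=manip.camera(n); cv2.imwrite(f"pics/{n}0.png",im[:,:,::-1])
E
```

```text
{'time_s': 0.0, 'q': array([ 1.22978204,  0.53716892, -0.00438933,  1.53883686,  0.00264192,
        1.06730238, -0.0712145 ]), 'joint_velocities': array([ 0.00262785,  0.00124807,  0.00025828, -0.0011234 , -0.00183183,
        0.00089721, -0.00182919]), 'effort': array([ 1.70703433e-04, -5.70983291e+01,  9.91007946e-01, -2.51602721e+01,
       -5.61862229e-02,  1.79086259e-02,  1.85879480e-04]), 'ee_pos': array([ 0.17618237, -0.62507778,  0.25685189]), 'tcp_rot': array([-1.32586724,  1.00547146, -1.00302697]), 'force': array([-0.09986993,  0.63793923, -0.54675663]), 'moment': array([ 0.03030817, -0.00647373, -0.03164271]), 'grip_width': 0.08780305846513387}
0.019
scene {'K': array([[526.91291498,   0.        , 331.26137178],
       [  0.        , 526.91291498, 241.9595253 ],
       [  0.        ,   0.        ,   1.        ]]), 'k1': -0.030647039831668395, 'rvec': array([ 0.84541989,  2.61119587, -1.04213577]), 'tvec': array([ 0.35904816, -0.15518273,  1.33405337])}
top {'K': array([[454.55883018,   0.        , 313.1687506 ],
       [  0.        , 454.55883018, 237.22915779],
       [  0.        ,   0.        ,   1.        ]]), 'k1': -0.02655591598202148, 'rvec': array([ 2.16901413, -2.17475769,  0.15583572]), 'tvec': array([-0.0128351 ,  0.40942508,  1.0364615 ])}
wrist {'K': array([[379.48922796,   0.        , 322.92866509],
       [  0.        , 379.48922796, 242.14643389],
       [  0.        ,   0.        ,   1.        ]]), 'k1': 0.01770474098630297, 'rvec': array([-2.29974459,  1.74191395,  0.27019681]), 'tvec': array([-0.64975667, -0.0410304 ,  0.39002905])}
```

View pics/scene0.png

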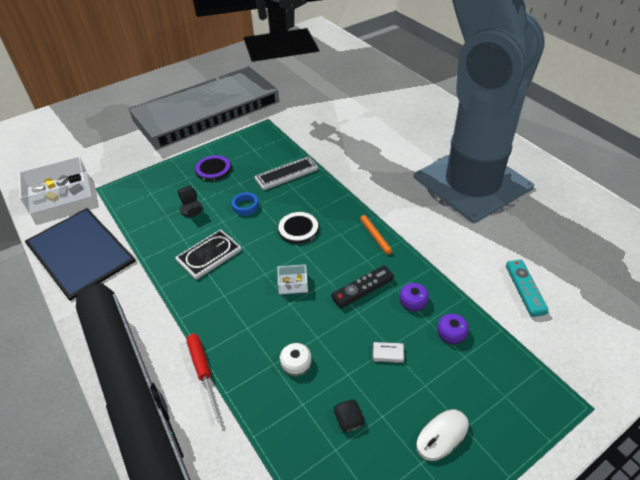

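View pics/top0.png

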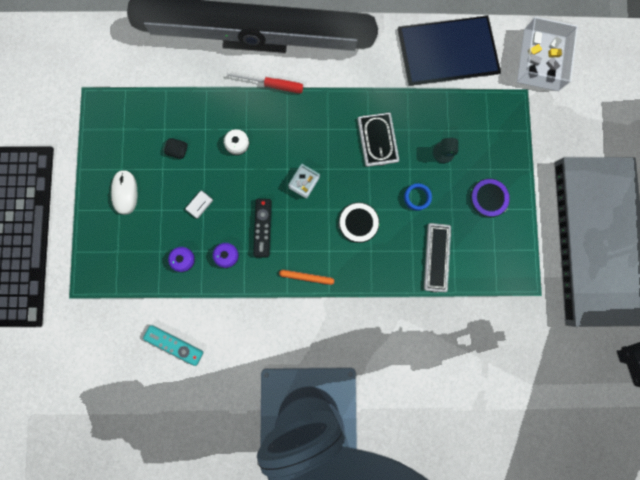

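View pics/wrist0.png

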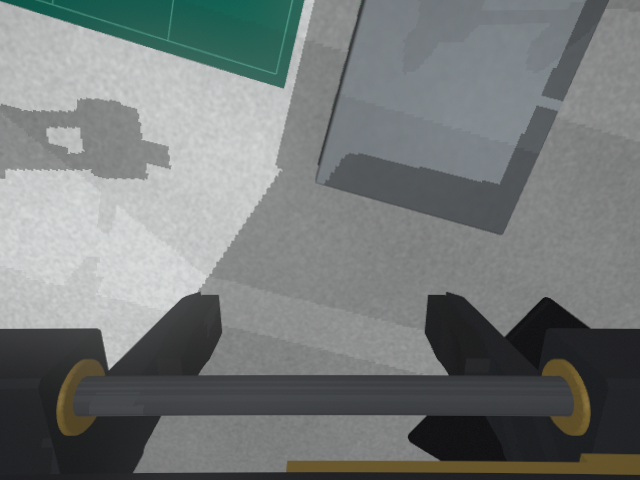

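```bash
cat > h.py <<'E'
import numpy as np, cv2
from plant import manip
def dist(c): return np.array([c["k1"],0,0,0,0.])
def ray2plane(c,uv,z):
    uv=np.asarray(uv,float).reshape(-1,1,2)
    R,_=cv2.Rodrigues(c["rvec"]); t=np.asarray(c["tvec"]).ravel()
    n=cv2.undistortPoints(uv,c["K"],dist(c))[:,0]
    d=np.c_[n,np.ones(len(n))]@R; o=-R.T@t
    s=(z-o[2])/d[:,2]
    return (o+s[:,None]*d)[:,:2]
def proj(c,P):
    p,_=cv2.projectPoints(np.asarray(P,float).reshape(-1,1,3),c["rvec"],c["tvec"],c["K"],dist(c)); return p[:,0]
def blobs(mask,amin=60):
    cs,_=cv2.findContours(mask.astype(np.uint8),cv2.RETR_EXTERNAL,cv2.CHAIN_APPROX_NONE)
    return [k for k in cs if cv2.contourArea(k)>amin]
def rect(c,k,z):
    p=ray2plane(c,k[:,0],z)
    (cx,cy),(w,h),a=cv2.minAreaRect((p*1000).astype(np.float32))
    if w<h: w,h,a=h,w,a+90
    return round(cx,1),round(cy,1),round(w,1),round(h,1),round((a+90)%180-90,1)
E
python3 - <<'E'
from h import *
im=cv2.imread("pics/top0.png"); c=manip.calibration("top")
crop=im[70:310,70:540]; cv2.imwrite("pics/crop.png",cv2.resize(crop,None,fx=1.7,fy=1.7,interpolation=cv2.INTER_CUBIC))
z=cv2.resize(im[235:285,155:285],None,fx=6,fy=6,interpolation=cv2.INTER_CUBIC); cv2.imwrite("pics/crop2.png",z)
hsv=cv2.cvtColor(im,cv2.COLOR_BGR2HSV)
roi=np.zeros(im.shape[:2],bool); roi[92:292,85:530]=1
H,S,V=[hsv[...,i].astype(int) for i in range(3)]
def rep(name,m,z):
    for k in blobs(m&roi):
        x,y,w,h=cv2.boundingRect(k); print(name,(x+w//2,y+h//2),rect(c,k,z))
rep("violet z.015",(H>122)&(H<150)&(S>110),0.012)
rep("white",(S<60)&(V>150),0.012)
green=(H>65)&(H<95)&(S>100)
rep("nongreen",~green,0.012)
E
```

```text
violet z.015 (181, 259) (360.1, 294.9, 57.1, 55.3, 45.8)
violet z.015 (225, 255) (369.8, 192.3, 56.9, 55.2, 64.2)
violet z.015 (490, 197) (508.7, -443.2, 89.5, 88.8, -89.9)
white (438, 258) (363.1, -309.5, 158.4, 53.3, -5.6)
white (359, 222) (447.5, -123.5, 91.5, 90.7, -0.6)
white (199, 204) (490.8, 256.8, 57.8, 37.2, -39.1)
white (124, 192) (521.3, 435.1, 104.6, 57.0, 2.9)
white (304, 181) (547.5, 7.5, 63.7, 53.3, -31.3)
white (236, 141) (645.9, 171.6, 59.4, 56.2, 26.4)
white (379, 139) (652.8, -173.9, 125.4, 81.1, 8.5)
nongreen (306, 277) (318.0, 2.6, 133.3, 21.3, 80.1)
nongreen (181, 259) (360.1, 296.1, 63.0, 61.1, -88.5)
nongreen (225, 255) (369.3, 192.5, 61.2, 60.8, 0.9)
nongreen (437, 257) (363.3, -307.9, 163.3, 60.4, -5.5)
nongreen (359, 222) (447.5, -122.3, 97.3, 95.8, -45.5)
nongreen (262, 228) (434.7, 106.9, 136.5, 36.5, -1.4)
nongreen (199, 204) (490.4, 257.1, 62.5, 41.5, -39.1)
nongreen (418, 197) (509.6, -266.1, 70.8, 65.8, -63.6)
nongreen (490, 197) (508.6, -443.0, 94.5, 93.7, -2.7)
nongreen (124, 192) (519.9, 436.3, 107.6, 64.2, 2.5)
nongreen (304, 181) (547.6, 8.2, 70.6, 58.0, -30.9)
nongreen (450, 145) (638.5, -349.0, 32.2, 30.6, 87.4)
nongreen (175, 148) (628.1, 318.0, 51.5, 40.0, 75.7)
nongreen (236, 142) (644.2, 171.4, 62.9, 62.6, -89.8)
nongreen (378, 139) (651.8, -172.8, 131.5, 87.9, 8.2)
```

View pics/crop.png

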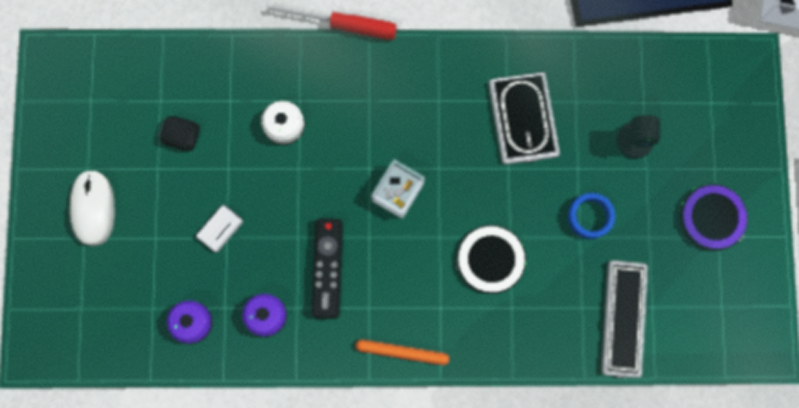

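View pics/crop2.png

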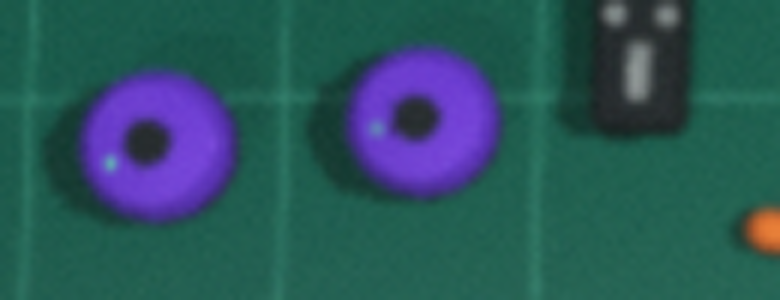

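```bash
python3 - <<'E'
from h import *
s=manip.sense(); R,_=cv2.Rodrigues(s["tcp_rot"]); print(R.round(3))
for n in ["wrist","top","scene"]:
    c=manip.calibration(n); Rc,_=cv2.Rodrigues(c["rvec"]); print(n,"cam pos",(-Rc.T@c["tvec"]).round(3),"fwd",Rc[2].round(3))
    print(proj(c,s["ee_pos"]))
c=manip.calibration("wrist");Rc,_=cv2.Rodrigues(c["rvec"]);print("cam in tool",(R.T@(-Rc.T@c["tvec"]-s["ee_pos"])).round(4))
im=cv2.imread("pics/top0.png"); c=manip.calibration("top")
hsv=cv2.cvtColor(im,cv2.COLOR_BGR2HSV);H,S,V=[hsv[...,i].astype(int) for i in range(3)]
for nm,(u,v) in dict(violet=(181,259),white=(236,142)).items():
    m=np.zeros(V.shape,bool); m[v-8:v+8,u-8:u+8]=(V<90)[v-8:v+8,u-8:u+8]
    for k in blobs(m,5):
        M=cv2.moments(k); p=(M["m10"]/M["m00"],M["m01"]/M["m00"]); print(nm,p,ray2plane(c,[p],0.032).round(4))
E
```

```text
[[ 0.271 -0.     0.962]
 [-0.962  0.001  0.271]
 [-0.001 -1.    -0.   ]]
wrist cam pos [ 0.252 -0.604  0.384] fwd [-0.291 -0.081 -0.953]
[[321.88277087 337.73463274]]
top cam pos [0.284 0.013 1.078] fwd [ 0.118 -0.025 -0.993]
[[650.83220397 348.33903642]]
scene cam pos [0.872 0.638 0.875] fwd [-0.384 -0.566 -0.73 ]
[[275.66697641  14.92841423]]
cam in tool [ 0.0003 -0.1269  0.0784]
violet (179.10416666666666, 258.34722222222223) [[0.3601 0.294 ]]
white (234.94252873563218, 139.05747126436782) [[0.6433 0.171 ]]
```

>>> jog_arm --delta_pos '[[12.8,12.8,0],[12.8,12.8,0],[12.8,12.8,0],[12.8,12.8,0],[12.8,12.8,0],[12.8,12.8,0],[12.8,12.8,0],[12.8,12.8,0],[12.8,12.8,0],[12.8,12.8,0]]' --turn '[[0,0,74.3],[0,0,74.3],[0,0,74.3],[0,0,74.3],[0,0,74.3],[0,0,74.3],[0,0,74.3],[0,0,74.3],[0,0,74.3],[0,0,74.3]]' --fingers '[1,1,1,1,1,1,1,1,1,1]'

```text
time_s: 1.15
ee_pos: [0.5014, -0.2983, 0.2579]
tcp_rot: [-1.567, -0.013, 0.008]
force: [0.6, -0.0, 0.7]
grip_width: 0.0884
```

```bash
python3 - <<'E'
from h import *
for i in range(3):
    s=manip.sense(); print(s["time_s"],s["ee_pos"].round(4),s["tcp_rot"].round(3),s["joint_velocities"].round(3))
    c=manip.calibration("wrist"); im=manip.camera("wrist")
cv2.imwrite("pics/w1.png",im[:,:,::-1]); np.save("w1.npy",np.array([c],dtype=object),allow_pickle=True)
E
```

```text
1.15 [ 0.5014 -0.2983  0.2579] [-1.567 -0.013  0.008] [ 0.021 -0.002  0.092  0.004  0.024  0.017 -0.049]
1.2 [ 0.4991 -0.3014  0.2576] [-1.569 -0.007  0.005] [ 0.053 -0.009  0.076  0.017  0.014  0.006  0.008]
1.25 [ 0.4971 -0.3042  0.2574] [-1.57  -0.002  0.003] [ 0.042 -0.009  0.051  0.007  0.009  0.004  0.005]
```

View pics/w1.png

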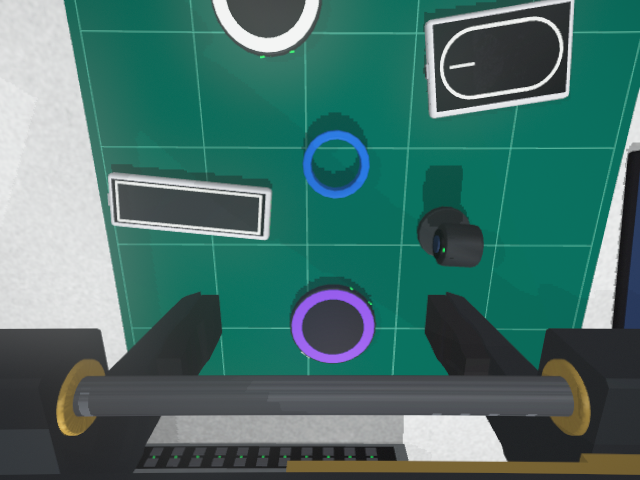

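```bash
cat > pads.py <<'E'
from h import *
def pads(im,c):
    hsv=cv2.cvtColor(im,cv2.COLOR_BGR2HSV);H,S,V=[hsv[...,i].astype(int) for i in range(3)]
    roi=np.zeros(V.shape,bool); roi[:372]=1; roi[290:,:225]=0; roi[290:,420:]=0
    for n,m in dict(violet=(H>125)&(H<150)&(S>90),white=(S<60)&(V>150)).items():
        for k in blobs(m&roi,800):
            x,y,w,h=cv2.boundingRect(k); print(n,(x+w//2,y+h//2),rect(c,k,.012))
E
python3 - <<'E'
from pads import *
c=np.load("w1.npy",allow_pickle=True)[0]
pads(cv2.imread("pics/w1.png"),c)
E
```

```text
violet (333, 326) (508.5, -442.8, 91.5, 90.8, -49.4)
white (189, 206) (364.1, -308.1, 160.0, 53.6, -5.6)
white (615, 189) (793.7, -297.5, 197.2, 25.3, -89.8)
white (500, 59) (652.2, -174.4, 126.7, 81.0, 8.3)
white (266, 26) (448.1, -148.4, 89.4, 39.6, 0.3)
white (58, 145) (217.2, -263.8, 267.0, 121.3, 90.0)
```

>>> jog_arm --delta_pos '[[-0.4,1.8,-0.2],[-0.8,3.6,-0.4],[-1.2,5.4,-0.6],[-1.6,7.2,-0.8],[-2,9,-1],[-2.4,10.8,-1.2],[-2.8,12.6,-1.4],[-3.2,14.4,-1.6],[-3.6,16.2,-1.8],[-4,18,-2]]' --turn '[[0,0,0],[0,0,0],[0,0,0],[0,0,0],[0,0,0],[0,0,0],[0,0,0],[0,0,0],[0,0,0],[0,0,0]]' --fingers '[1,1,1,1,1,1,1,1,1,1]'

```text
time_s: 2.3
ee_pos: [0.3964, 0.1438, 0.2076]
tcp_rot: [-1.572, 0.003, -0.004]
force: [1.4, 0.4, 0.5]
grip_width: 0.0878
```

>>> jog_arm --delta_pos '[[-0.3,1.2,-0.4],[-0.6,2.4,-0.8],[-0.9,3.6,-1.2],[-1.1,4.8,-1.6],[-1.3,5.6,-2],[-1.44,6,-2],[-1.44,6,-2],[-1.44,6,-2],[-1.44,6,-2],[-1.44,6,-2]]' --turn '[[0,0,0],[0,0,0],[0,0,0],[0,0,0],[0,0,0],[0,0,0],[0,0,0],[0,0,0],[0,0,0],[0,0,0]]' --fingers '[1,1,1,1,1,1,1,1,1,1]'

```text
time_s: 3.3
ee_pos: [0.3611, 0.2932, 0.158]
tcp_rot: [-1.571, 0.001, -0.002]
force: [0.5, -0.2, 0.2]
grip_width: 0.0882
```

```bash
cat > look.py <<'E'
from h import *
import sys
def look(n,cam="wrist"):
    s=manip.sense(); c=manip.calibration(cam); im=manip.camera(cam)[:,:,::-1].copy()
    cv2.imwrite(f"pics/{n}.png",im); np.save(n+".npy",np.array([c],dtype=object),allow_pickle=True)
    R,_=cv2.Rodrigues(s["tcp_rot"])
    print(s["time_s"],s["ee_pos"].round(4),"jawyaw",np.degrees(np.arctan2(R[1,0],R[0,0])).round(2),"down",R[:,1].round(3),"w",s["grip_width"].round(4),"F",s["force"].round(1),"tcp px",proj(c,s["ee_pos"]).round(0),"v",abs(s["joint_velocities"]).max().round(3))
    return im,c,s
if __name__=="__main__": look(sys.argv[1],*sys.argv[2:])
E
python3 look.py w2
```

```text
Traceback (most recent call last):
  File "look.py", line 9, in <module>
    if __name__=="__main__": look(sys.argv[1],*sys.argv[2:])
                             ~~~~^^^^^^^^^^^^^^^^^^^^^^^^^^^
  File "look.py", line 7, in look
    print(s["time_s"],s["ee_pos"].round(4),"jawyaw",np.degrees(np.arctan2(R[1,0],R[0,0])).round(2),"down",R[:,1].round(3),"w",s["grip_width"].round(4),"F",s["force"].round(1),"tcp px",proj(c,s["ee_pos"]).round(0),"v",abs(s["joint_velocities"]).max().round(3))
                                                                                                                              ^^^^^^^^^^^^^^^^^^^^^
AttributeError: 'float' object has no attribute 'round'
```

View pics/w2.png

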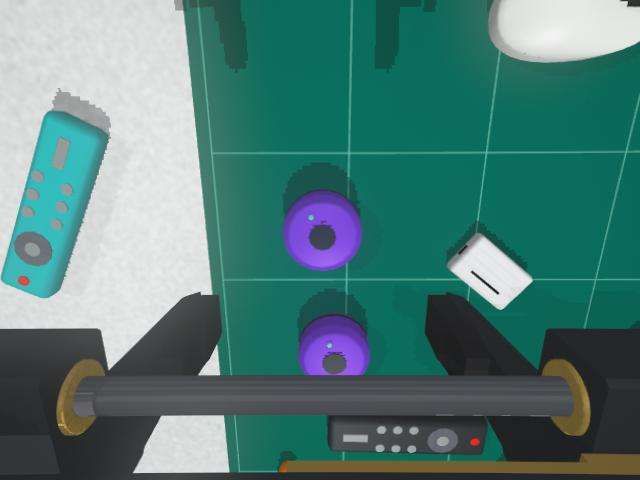

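```bash
sed -i 's/s\["grip_width"\].round(4)/round(float(s["grip_width"]),4)/' look.py; cat > pod.py <<'E'
from h import *
def pod(im,c,col,near,show=True):
    hsv=cv2.cvtColor(im,cv2.COLOR_BGR2HSV);H,S,V=[hsv[...,i].astype(int) for i in range(3)]
    m=(H>120)&(H<150)&(S>70) if col=="violet" else (S<60)&(V>120)
    m[372:]=0; m[290:,:225]=0;m[290:,420:]=0
    for k in blobs(m,500):
        x,y,w,h=cv2.boundingRect(k); p=(x+w/2,y+h/2)
        if np.hypot(p[0]-near[0],p[1]-near[1])>25: continue
        print(col,p,"z.023",rect(c,k,.023),"z.012",rect(c,k,.012))
        mm=np.zeros(V.shape,np.uint8); cv2.drawContours(mm,[cv2.convexHull(k)],-1,1,-1); mm=cv2.erode(mm,np.ones((9,9)))
        for kk in blobs((mm>0)&(V<110),30):
            M=cv2.moments(kk); q=(M["m10"]/M["m00"],M["m01"]/M["m00"]); print(" key",np.round(q,1),ray2plane(c,[q],.032).round(4))
E
python3 - <<'E'
from look import *; from pod import pod
im,c,s=look("w2"); pod(im,c,"violet",(322,230))
E
```

```text
3.35 [0.361  0.2935 0.158 ] jawyaw -0.05 down [ 0.001 -0.    -1.   ] w 0.0882 F [ 0.8  0.2 -0. ] tcp px [[323. 337.]] v 0.007
violet (322.5, 231.0) z.023 (360.5, 296.0, 59.0, 56.2, 89.9) z.012 (360.5, 292.8, 61.4, 58.5, 89.9)
 key [322.2 237.3] [[0.3606 0.2946]]
```

>>> jog_arm --delta_pos '[[0,0.05,-1],[0,0.05,-2],[0,0.05,-3],[0,0.05,-4],[0,0.05,-4.8],[0,0.05,-5.2],[0,0.05,-5.4],[0,0.05,-5.4],[0,0.05,-5.4],[0,0.05,-5.4]]' --turn '[[0,0,0],[0,0,0],[0,0,0],[0,0,0],[0,0,0],[0,0,0],[0,0,0],[0,0,0],[0,0,0],[0,0,0]]' --fingers '[1,1,1,1,1,1,1,1,1,0.8]'

```text
time_s: 4.4
ee_pos: [0.3609, 0.296, 0.0235]
tcp_rot: [-1.57, -0.001, -0.0]
force: [-0.2, 0.2, -1.3]
grip_width: 0.0822
```

>>> jog_arm --delta_pos '[[0,0,0],[0,0,0],[0,0,0],[0,0,0],[0,0,0],[0,0,0],[0,0,0],[0,0,0],[0,0,0],[0,0,0]]' --turn '[[0,0,0],[0,0,0],[0,0,0],[0,0,0],[0,0,0],[0,0,0],[0,0,0],[0,0,0],[0,0,0],[0,0,0]]' --fingers '[0.7,0.6,0.5,0.4,0.4,0.4,0.4,0.4,0.4,0.4]'

```text
time_s: 5.4
ee_pos: [0.3605, 0.2957, 0.0229]
tcp_rot: [-1.571, -0.001, 0.0]
force: [-0.3, -0.6, 4.7]
grip_width: 0.0568
```

>>> jog_arm --delta_pos '[[0,0,0.6],[0,0,2],[0,0,3.6],[0.2,-1,4.6],[0.5,-2.6,5],[0.8,-4.2,5],[1.1,-5.8,5],[1.4,-7.4,5],[1.7,-9,5],[2.1,-10.5,5]]' --turn '[[0,0,0],[0,0,0],[0,0,0],[0,0,0],[0,0,0],[0,0,0],[0,0,0],[0,0,0],[0,0,0],[0,0,0]]' --fingers '[0.4,0.4,0.4,0.4,0.4,0.4,0.4,0.4,0.4,0.4]'

```text
time_s: 6.4
ee_pos: [0.4123, 0.0312, 0.1474]
tcp_rot: [-1.571, 0.0, 0.001]
force: [0.3, -0.5, -1.4]
grip_width: 0.0567
```

>>> jog_arm --delta_pos '[[0.4,-1.8,0],[0.8,-3.6,0],[1.2,-5.4,0],[1.6,-7.2,0],[2,-9,0],[2.4,-10.8,0],[2.8,-12.6,0],[3.2,-14.4,0],[3.5,-16,0],[3.8,-17.4,0]]' --turn '[[0,0,0],[0,0,0],[0,0,0],[0,0,0],[0,0,0],[0,0,0],[0,0,0],[0,0,0],[0,0,0],[0,0,0]]' --fingers '[0.4,0.4,0.4,0.4,0.4,0.4,0.4,0.4,0.4,0.4]'

```text
time_s: 7.4
ee_pos: [0.5071, -0.4043, 0.1469]
tcp_rot: [-1.571, 0.001, 0.0]
force: [0.6, 0.1, -1.0]
grip_width: 0.057
```

>>> jog_arm --delta_pos '[[0.02,-1,-0.5],[0.02,-1.5,-1],[0.02,-1.64,-2],[0.02,-1.64,-2.4],[0.02,-1.64,-2.4],[0.02,-1.64,-2.4],[0.02,-1.64,-2.4],[0.02,-1.64,-2.4],[0.02,-1.64,-2.4],[0.02,-1.64,-2.4]]' --turn '[[0,0,0],[0,0,0],[0,0,0],[0,0,0],[0,0,0],[0,0,0],[0,0,0],[0,0,0],[0,0,0],[0,0,0]]' --fingers '[0.4,0.4,0.4,0.4,0.4,0.4,0.4,0.4,0.4,0.4]'

```text
time_s: 8.4
ee_pos: [0.5085, -0.443, 0.0882]
tcp_rot: [-1.571, -0.001, 0.0]
force: [-1.1, 0.2, -2.0]
grip_width: 0.0568
```

```bash
python3 look.py w3
```

```text
8.4 [ 0.5085 -0.443   0.0882] jawyaw 0.05 down [ 0.    -0.001 -1.   ] w 0.0568 F [-1.1  0.2 -2. ] tcp px [[323. 337.]] v 0.005
```

View pics/w3.png

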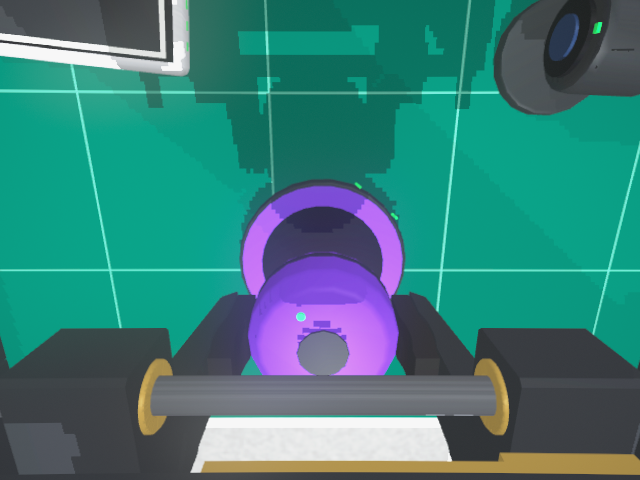

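```bash
python3 - <<'E'
from h import *
c=np.load("w3.npy",allow_pickle=True)[0]
print(ray2plane(c,[[323,352]],.0973), ray2plane(c,[[297,352],[350,352],[323,332],[323,374]],.0973))
im=cv2.imread("pics/w3.png");hsv=cv2.cvtColor(im,cv2.COLOR_BGR2HSV);H,S,V=[hsv[...,i].astype(int) for i in range(3)]
m=(H>120)&(H<150)&(S>70)
# pad outer contour upper half -> circle fit at z .012
ys,xs=np.where(m[:262]); pts=[]
for x in range(250,396,4):
    col=np.where(m[:250,x])[0]
    if len(col): pts.append((x,col[0]))
p=ray2plane(c,pts,.012); A=np.c_[2*p,np.ones(len(p))]; s=np.linalg.lstsq(A,(p**2).sum(1),rcond=None)[0]
print("pad",s[:2],np.sqrt(s[2]+s[:2]@s[:2]))
E
```

```text
[[ 0.5084308 -0.4435326]] [[ 0.49911892 -0.4435179 ]
 [ 0.51810388 -0.44353992]
 [ 0.50842897 -0.43541395]
 [ 0.50843289 -0.45280092]]
pad [ 0.50814455 -0.44317289] 0.045751884654784754
```

>>> jog_arm --delta_pos '[[0,0,-0.8],[0,0,-1.4],[0,0,-1.8],[0,0,-2],[0,0,-2.06],[0,0,-2.1],[0,0,-2.14],[0,0,-2.14],[0,0,-2.14],[0,0,-2.14]]' --turn '[[0,0,0],[0,0,0],[0,0,0],[0,0,0],[0,0,0],[0,0,0],[0,0,0],[0,0,0],[0,0,0],[0,0,0]]' --fingers '[0.4,0.4,0.4,0.4,0.4,0.4,0.4,0.4,0.4,0.4]'

```text
time_s: 9.45
ee_pos: [0.5088, -0.443, 0.035]
tcp_rot: [-1.571, -0.001, 0.0]
force: [-1.3, 0.1, 5.8]
grip_width: 0.0572
```

>>> jog_arm --delta_pos '[[0,0,0],[0,0,0],[0,0,0],[0,0,0],[0,0,0],[0,0,0.5],[0,0,1.5],[0,0,3],[0,0,4.2],[0,0,5]]' --turn '[[0,0,0],[0,0,0],[0,0,0],[0,0,0],[0,0,0],[0,0,0],[0,0,0],[0,0,0],[0,0,0],[0,0,0]]' --fingers '[0.6,0.7,0.8,0.9,0.9,1,1,1,1,1]'

```text
time_s: 10.45
ee_pos: [0.5094, -0.4434, 0.1629]
tcp_rot: [-1.573, -0.003, -0.002]
force: [0.4, -0.4, 0.1]
grip_width: 0.0879
```

>>> jog_arm --delta_pos '[[0.4,1.8,0],[0.8,3.6,0],[1.2,5.4,0],[1.6,7.2,0],[2,9,0],[2.4,10.8,0],[2.8,12.6,0],[3.2,14.4,0],[3.6,16.2,0],[4,18,0]]' --turn '[[0,0,0],[0,0,0],[0,0,0],[0,0,0],[0,0,0],[0,0,0],[0,0,0],[0,0,0],[0,0,0],[0,0,0]]' --fingers '[1,1,1,1,1,1,1,1,1,1]'

```text
time_s: 11.45
ee_pos: [0.6088, 0.009, 0.1603]
tcp_rot: [-1.571, -0.002, -0.0]
force: [1.2, -0.3, 0.6]
grip_width: 0.0875
```

>>> jog_arm --delta_pos '[[0.3,1.6,0],[0.6,3.2,0],[0.9,4.8,0],[1.2,6,0],[1.4,6.5,0],[1.4,6.6,0],[1.4,6.6,0],[1.4,6.6,0],[1.4,6.6,0],[1.4,6.6,0]]' --turn '[[0,0,0],[0,0,0],[0,0,0],[0,0,0],[0,0,0],[0,0,0],[0,0,0],[0,0,0],[0,0,0],[0,0,0]]' --fingers '[1,1,1,1,1,1,1,1,1,1]'

```text
time_s: 12.45
ee_pos: [0.6435, 0.1707, 0.1592]
tcp_rot: [-1.571, 0.001, -0.001]
force: [-0.6, -0.4, 0.4]
grip_width: 0.0881
```

```bash
python3 - <<'E'
from look import *; from pod import pod
im,c,s=look("w4"); print(proj(c,[.644,.171,.02])); pod(im,c,"white",proj(c,[.644,.171,.02])[0])
look("t4","top")
E
```

```text
12.45 [0.6435 0.1707 0.1592] jawyaw -0.05 down [-0.    -0.001 -1.   ] w 0.0881 F [-0.6 -0.4  0.4] tcp px [[323. 337.]] v 0.008
[[323.47195806 233.03110159]]
white (323.0, 232.0) z.023 (643.3, 172.0, 59.3, 57.1, 89.9) z.012 (643.3, 168.8, 61.8, 59.5, 89.9)
 key [322.5 237.5] [[0.6433 0.1713]]
12.5 [0.6435 0.171  0.1593] jawyaw -0.02 down [ 0.    -0.001 -1.   ] w 0.0883 F [0.4 1.  0.4] tcp px [[226. 119.]] v 0.008
```

View pics/w4.png

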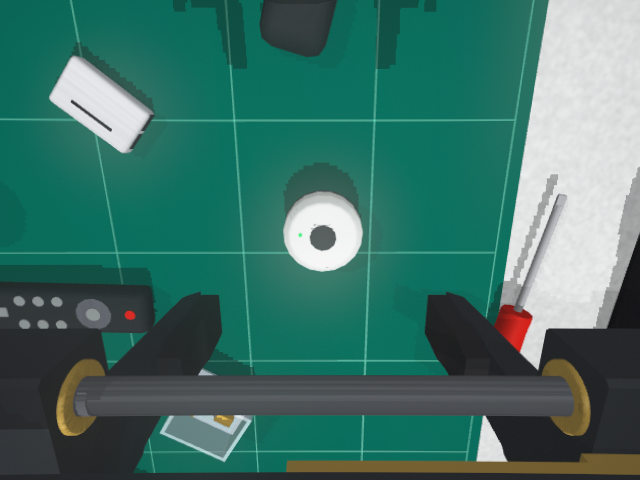

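View pics/t4.png

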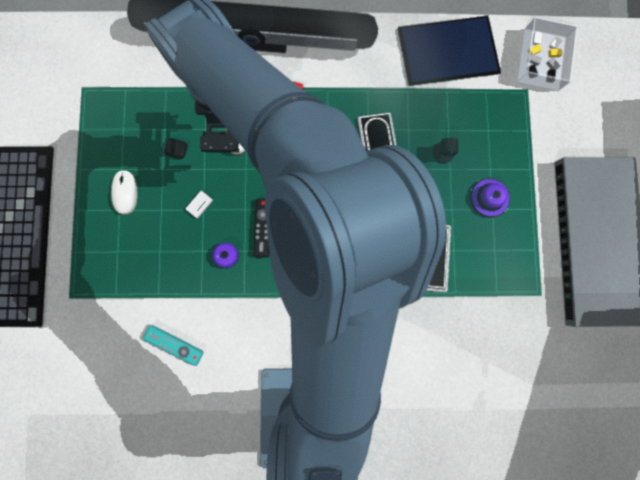

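>>> jog_arm --delta_pos '[[0,0,-1],[0,0,-2],[0,0,-3],[0,0,-4],[0,0,-4.8],[0,0,-5.2],[0,0,-5.44],[0,0,-5.44],[0,0,-5.44],[0,0,-5.44]]' --turn '[[0,0,0],[0,0,0],[0,0,0],[0,0,0],[0,0,0],[0,0,0],[0,0,0],[0,0,0],[0,0,0],[0,0,0]]' --fingers '[1,1,1,1,1,1,1,1,1,0.8]'

```text
time_s: 13.55
ee_pos: [0.6442, 0.1724, 0.0243]
tcp_rot: [-1.57, -0.002, -0.001]
force: [-0.3, 0.9, -0.5]
grip_width: 0.0823
```

>>> jog_arm --delta_pos '[[0,0,0],[0,0,0],[0,0,0],[0,0,0],[0,0,0],[0,0,0],[0,0,0],[0,0,0],[0,0,0],[0,0,0]]' --turn '[[0,0,0],[0,0,0],[0,0,0],[0,0,0],[0,0,0],[0,0,0],[0,0,0],[0,0,0],[0,0,0],[0,0,0]]' --fingers '[0.7,0.6,0.5,0.4,0.4,0.4,0.4,0.4,0.4,0.4]'

```text
time_s: 14.55
ee_pos: [0.6435, 0.1721, 0.0235]
tcp_rot: [-1.571, -0.001, 0.0]
force: [-1.6, -0.8, 5.1]
grip_width: 0.0572
```

>>> jog_arm --delta_pos '[[0,0,0.6],[0,0,2],[0,0,3.6],[-0.5,-1,4.6],[-1.3,-2.2,5],[-2.2,-3.5,5],[-3.1,-4.8,5],[-4,-6.1,5],[-4.9,-7.4,5],[-5.8,-8.7,5]]' --turn '[[0,0,0],[0,0,0],[0,0,0],[0,0,0],[0,0,0],[0,0,0],[0,0,0],[0,0,0],[0,0,0],[0,0,0]]' --fingers '[0.4,0.4,0.4,0.4,0.4,0.4,0.4,0.4,0.4,0.4]'

```text
time_s: 15.55
ee_pos: [0.4973, -0.0465, 0.1487]
tcp_rot: [-1.571, -0.001, 0.001]
force: [-0.2, -0.9, -0.7]
grip_width: 0.0572
```

>>> jog_arm --delta_pos '[[-1,-1.5,-0.4],[-1.8,-2.8,-1],[-2,-3.1,-2],[-2,-3.1,-2.4],[-2,-3.1,-2.4],[-2,-3.1,-2.4],[-2,-3.1,-2.4],[-2,-3.1,-2.4],[-2,-3.1,-2.4],[-2,-3.1,-2.4]]' --turn '[[0,0,0],[0,0,0],[0,0,0],[0,0,0],[0,0,0],[0,0,0],[0,0,0],[0,0,0],[0,0,0],[0,0,0]]' --fingers '[0.4,0.4,0.4,0.4,0.4,0.4,0.4,0.4,0.4,0.4]'

```text
time_s: 16.55
ee_pos: [0.4486, -0.1227, 0.0885]
tcp_rot: [-1.571, -0.001, 0.001]
force: [-0.2, -0.3, -1.6]
grip_width: 0.0569
```

```bash
python3 look.py w5
```

```text
16.55 [ 0.4486 -0.1227  0.0885] jawyaw 0.07 down [ 0. -0. -1.] w 0.0569 F [-0.2 -0.3 -1.6] tcp px [[323. 337.]] v 0.004
```

View pics/w5.png

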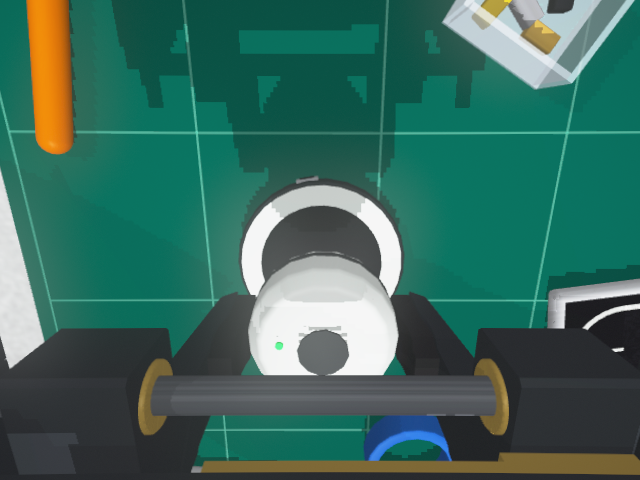

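```bash
python3 - <<'E'
from h import *
c=np.load("w5.npy",allow_pickle=True)[0]
print("key",ray2plane(c,[[322.5,352.5]],.097))
im=cv2.imread("pics/w5.png");hsv=cv2.cvtColor(im,cv2.COLOR_BGR2HSV);H,S,V=[hsv[...,i].astype(int) for i in range(3)]
m=(S<60)&(V>140)
pts=[]
for x in range(250,396,4):
    col=np.where(m[185:250,x])[0]
    if len(col): pts.append((x,col[0]+185))
p=ray2plane(c,pts,.012); A=np.c_[2*p,np.ones(len(p))]; s=np.linalg.lstsq(A,(p**2).sum(1),rcond=None)[0]
print("pad",s[:2],np.sqrt(s[2]+s[:2]@s[:2]))
E
```

```text
key [[ 0.44835321 -0.12392438]]
pad [ 0.44756151 -0.12320843] 0.04589439045518654
```

>>> jog_arm --delta_pos '[[-0.03,0.02,-0.8],[-0.03,0.02,-1.4],[-0.03,0.02,-1.8],[-0.03,0.02,-2],[-0.03,0.02,-2.06],[-0.03,0.02,-2.1],[-0.03,0.02,-2.14],[-0.03,0.02,-2.14],[-0.03,0.02,-2.14],[-0.03,0.02,-2.14]]' --turn '[[0,0,0],[0,0,0],[0,0,0],[0,0,0],[0,0,0],[0,0,0],[0,0,0],[0,0,0],[0,0,0],[0,0,0]]' --fingers '[0.4,0.4,0.4,0.4,0.4,0.4,0.4,0.4,0.4,0.4]'

```text
time_s: 17.6
ee_pos: [0.448, -0.1224, 0.0353]
tcp_rot: [-1.571, -0.001, -0.0]
force: [-2.5, 1.0, 5.5]
grip_width: 0.057
```

>>> jog_arm --delta_pos '[[0,0,0],[0,0,0],[0,0,0],[0,0,0],[0,0,0],[0,0,0.5],[0,0,1.5],[0,0,3],[0,0,4.2],[0,0,5]]' --turn '[[0,0,0],[0,0,0],[0,0,0],[0,0,0],[0,0,0],[0,0,0],[0,0,0],[0,0,0],[0,0,0],[0,0,0]]' --fingers '[0.6,0.7,0.8,0.9,0.9,1,1,1,1,1]'

```text
time_s: 18.6
ee_pos: [0.4483, -0.1224, 0.1625]
tcp_rot: [-1.572, -0.003, -0.001]
force: [0.4, -0.4, -0.5]
grip_width: 0.0884
```

>>> jog_arm --delta_pos '[[0,1,0],[0,2,0],[-0.1,3,0],[-0.2,4,0],[-0.3,5,0],[-0.4,6,0],[-0.5,7,0],[-0.54,8,0],[-0.54,9,0],[-0.54,9.2,0]]' --turn '[[0,0,-8],[0,0,-16],[0,0,-24],[0,0,-32],[0,0,-40],[0,0,-48],[0,0,-56],[0,0,-64],[0,0,-72],[0,0,-80]]' --fingers '[1,1,1,1,1,1,1,1,1,1]'

```text
time_s: 19.6
ee_pos: [0.434, 0.111, 0.1607]
tcp_rot: [-1.284, 1.08, -1.079]
force: [-1.0, -0.3, 0.2]
grip_width: 0.0882
```

>>> jog_arm --delta_pos '[[0,0,0],[0,0,0],[0,0,0],[0,0,0],[0,0,0],[0,0,0],[0,0,0],[0,0,0],[0,0,0],[0,0,0]]' --turn '[[0,0,-6],[0,0,-11.4],[0,0,-11.4],[0,0,-11.4],[0,0,-11.4],[0,0,-11.4],[0,0,-11.4],[0,0,-11.4],[0,0,-11.4],[0,0,-11.4]]' --fingers '[1,1,1,1,1,1,1,1,1,1]'

```text
time_s: 20.6
ee_pos: [0.4341, 0.1077, 0.1597]
tcp_rot: [-1.198, 1.227, -1.226]
force: [-0.1, -0.8, -0.4]
grip_width: 0.0882
```

```bash
python3 look.py w6
```

```text
20.6 [0.4341 0.1077 0.1597] jawyaw -91.35 down [-0.  0. -1.] w 0.0882 F [-0.1 -0.8 -0.4] tcp px [[322. 338.]] v 0.001
```

View pics/w6.png

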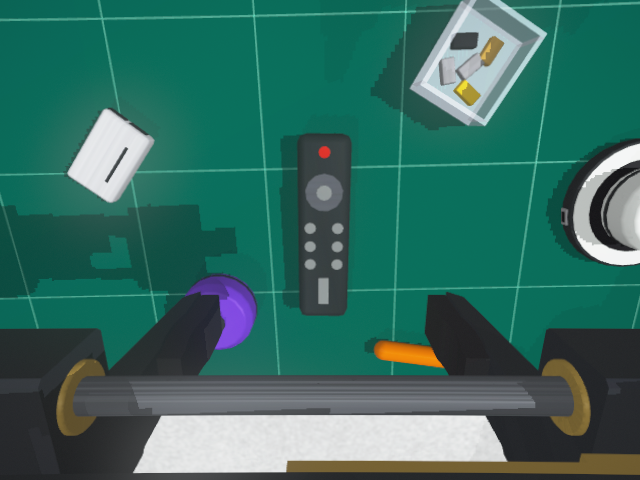

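```bash
python3 - <<'E'
from h import *
c=np.load("w6.npy",allow_pickle=True)[0]
im=cv2.imread("pics/w6.png");hsv=cv2.cvtColor(im,cv2.COLOR_BGR2HSV);H,S,V=[hsv[...,i].astype(int) for i in range(3)]
m=(S<90)&(V<180); m[325:]=0; m[:,:270]=0; m[:,385:]=0
m=cv2.morphologyEx(m.astype(np.uint8),cv2.MORPH_OPEN,np.ones((5,5)))
for k in blobs(m,2000):
    print(cv2.boundingRect(k),"z.02",rect(c,k,.02),"z.01",rect(c,k,.01))
E
```

```text
(298, 134, 53, 181) z.02 (436.9, 106.8, 135.8, 36.4, -1.8) z.01 (434.1, 106.8, 140.9, 37.7, -1.8)
```

>>> jog_arm --delta_pos '[[0.05,-0.03,-1],[0.05,-0.03,-2],[0.05,-0.03,-3],[0.05,-0.03,-4],[0.05,-0.03,-4.8],[0.05,-0.03,-5.2],[0.05,-0.03,-5.46],[0.05,-0.03,-5.46],[0.05,-0.03,-5.46],[0.05,-0.03,-5.46]]' --turn '[[0,0,-0.4],[0,0,-0.4],[0,0,-0.4],[0,0,-0.4],[0,0,-0.4],[0,0,-0.4],[0,0,-0.4],[0,0,-0.4],[0,0,-0.4],[0,0,-0.4]]' --fingers '[0.8,0.8,0.8,0.8,0.8,0.8,0.8,0.7,0.6,0.6]'

```text
time_s: 21.65
ee_pos: [0.436, 0.107, 0.024]
tcp_rot: [-1.193, 1.231, -1.232]
force: [-0.5, -0.2, -0.0]
grip_width: 0.0532
```

>>> jog_arm --delta_pos '[[0,0,0],[0,0,0],[0,0,0],[0,0,0],[0,0,0],[0,0,0],[0,0,0],[0,0,0],[0,0,0],[0,0,0]]' --turn '[[0,0,0],[0,0,0],[0,0,0],[0,0,0],[0,0,0],[0,0,0],[0,0,0],[0,0,0],[0,0,0],[0,0,0]]' --fingers '[0.5,0.4,0.3,0.2,0.2,0.2,0.2,0.2,0.2,0.2]'

```text
time_s: 22.65
ee_pos: [0.4357, 0.1069, 0.0236]
tcp_rot: [-1.194, 1.231, -1.232]
force: [-0.6, -1.1, 5.7]
grip_width: 0.0379
```

>>> jog_arm --delta_pos '[[0,0,0.6],[0,0,2],[0,0,3.6],[0,-1,4.6],[0,-2.6,5],[0,-4.2,5],[0,-5.8,5],[0,-7.4,5],[0,-9,5],[-0.3,-10.5,5]]' --turn '[[0,0,0],[0,0,0],[0,0,0],[0,0,-1],[0,0,-2],[0,0,-3],[0,0,-3.8],[0,0,-3.8],[0,0,-3.8],[0,0,-3.8]]' --fingers '[0.2,0.2,0.2,0.2,0.2,0.2,0.2,0.2,0.2,0.2]'

```text
time_s: 23.65
ee_pos: [0.4281, -0.1575, 0.1483]
tcp_rot: [-1.161, 1.28, -1.281]
force: [1.1, -0.0, -2.1]
grip_width: 0.0376
```

>>> jog_arm --delta_pos '[[-0.7,-1.5,0],[-1.4,-3,0],[-2.1,-4.5,0],[-2.58,-5.8,-0.5],[-2.58,-6.14,-1.2],[-2.58,-6.14,-2],[-2.58,-6.14,-2.4],[-2.58,-6.14,-2.4],[-2.58,-6.14,-2.4],[-2.58,-6.14,-2.4]]' --turn '[[0,0,0],[0,0,0],[0,0,0],[0,0,0],[0,0,0],[0,0,0],[0,0,0],[0,0,0],[0,0,0],[0,0,0]]' --fingers '[0.2,0.2,0.2,0.2,0.2,0.2,0.2,0.2,0.2,0.2]'

```text
time_s: 24.65
ee_pos: [0.364, -0.3091, 0.089]
tcp_rot: [-1.162, 1.279, -1.281]
force: [-0.4, 1.0, -0.1]
grip_width: 0.0378
```

```bash
python3 look.py w7; python3 look.py t7 top; python3 look.py s7 scene
```

```text
24.65 [ 0.364  -0.3091  0.089 ] jawyaw -95.52 down [ 0.001 -0.001 -1.   ] w 0.0378 F [-0.4  1.  -0.1] tcp px [[322. 338.]] v 0.003
24.7 [ 0.364  -0.3092  0.089 ] jawyaw -95.52 down [ 0.001 -0.001 -1.   ] w 0.0376 F [ 0.4 -0.3 -0.8] tcp px [[448. 254.]] v 0.002
24.75 [ 0.3639 -0.3092  0.089 ] jawyaw -95.53 down [ 0.001 -0.001 -1.   ] w 0.0377 F [-0.4  0.8 -0.9] tcp px [[283. 145.]] v 0.003
```

View pics/w7.png

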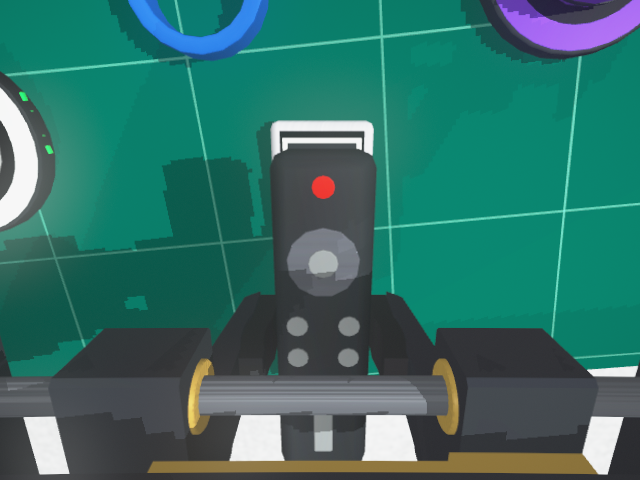

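View pics/s7.png

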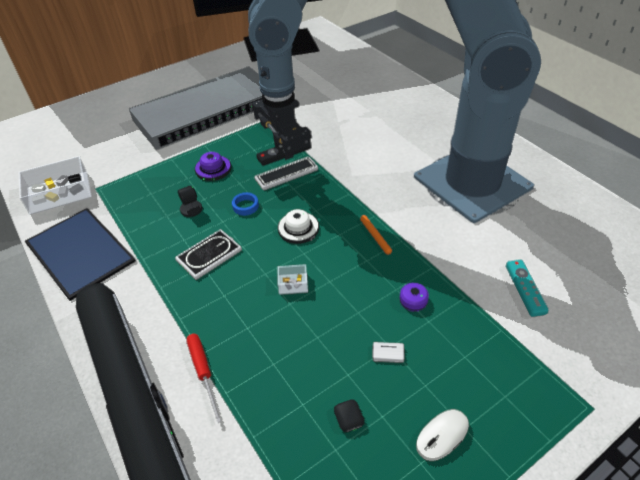

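```bash
python3 - <<'E'
from h import *
c=np.load("w7.npy",allow_pickle=True)[0]
t=np.array([.364,-.3091]); a=np.radians(-5.52); u=np.array([np.cos(a),np.sin(a)]); n=np.array([-u[1],u[0]])
def loc(px,z): 
    d=ray2plane(c,px,z)-t; return np.c_[d@u,d@n].round(4)
print("remote front end",loc([[323,148.5]],.0854-.004),loc([[323,148.5]],.0754))
print("red key/ring",loc([[323,187],[323,262]],.0854))
print("remote sides row200",loc([[272,200],[377,200]],.0834))
print("pad front corners top",loc([[272,122],[373,122]],.012), "outline corner",loc([[283,137],[362,137]],.012))
E
```

```text
remote front end [[ 0.0698 -0.0005]] [[ 0.0694 -0.0006]]
red key/ring [[ 0.0572 -0.0005]
 [ 0.0296 -0.0005]]
remote sides row200 [[ 0.0522  0.0175]
 [ 0.0522 -0.0196]]
pad front corners top [[ 0.0785  0.0254]
 [ 0.0785 -0.0262]] outline corner [[ 0.0711  0.0201]
 [ 0.0711 -0.0208]]
```

>>> jog_arm --delta_pos '[[-0.02,0,-0.8],[-0.02,0,-1.4],[-0.02,0,-1.8],[-0.02,0,-2],[-0.02,0,-2.06],[-0.02,0,-2.1],[-0.02,0,-2.14],[-0.02,0,-2.14],[-0.02,0,-2.14],[-0.02,0,-2.14]]' --turn '[[0,0,0],[0,0,0],[0,0,0],[0,0,0],[0,0,0],[0,0,0],[0,0,0],[0,0,0],[0,0,0],[0,0,0]]' --fingers '[0.2,0.2,0.2,0.2,0.2,0.2,0.2,0.2,0.2,0.2]'

```text
time_s: 25.8
ee_pos: [0.3632, -0.3094, 0.0356]
tcp_rot: [-1.162, 1.279, -1.281]
force: [-2.2, 0.5, 6.1]
grip_width: 0.0378
```

>>> jog_arm --delta_pos '[[0,0,0],[0,0,0],[0,0,0],[0,0,0],[0,0,0],[0,0,0.5],[0,0,1.5],[0,0,3],[0,0,4.2],[0,0,5]]' --turn '[[0,0,0],[0,0,0],[0,0,0],[0,0,0],[0,0,0],[0,0,0],[0,0,0],[0,0,0],[0,0,0],[0,0,0]]' --fingers '[0.4,0.5,0.6,0.7,0.7,0.8,0.8,1,1,1]'

```text
time_s: 26.8
ee_pos: [0.3634, -0.3096, 0.1627]
tcp_rot: [-1.161, 1.278, -1.283]
force: [-0.1, -0.5, 0.5]
grip_width: 0.088
```

>>> jog_arm --delta_pos '[[0.7,1.5,0.3],[1.4,3,0.6],[2.1,4.6,0.8],[2.8,6.2,0.8],[3.5,7.8,0.8],[4.2,9.4,0.8],[4.8,11,0.8],[5.2,12.7,0.8],[5.5,14.4,0.8],[5.7,16,0.8]]' --turn '[[0,0,0],[0,0,0],[0,0,0],[0,0,0],[0,0,0],[0,0,0],[0,0,0],[0,0,0],[0,0,0],[0,0,0]]' --fingers '[1,1,1,1,1,1,1,1,1,1]'

```text
time_s: 27.8
ee_pos: [0.5057, 0.0929, 0.1807]
tcp_rot: [-1.161, 1.279, -1.28]
force: [1.2, -0.2, -0.7]
grip_width: 0.0882
```

>>> jog_arm --delta_pos '[[0.1,1.7,0],[0.2,3.4,0],[0.3,5.1,0],[0.4,6.8,0],[0.5,8.5,0],[0.5,10.2,0],[0.55,11.7,0],[0.55,12.8,-0.4],[0.55,13.4,-0.8],[0.55,13.7,-0.8]]' --turn '[[0,0,1],[0,0,2],[0,0,3],[0,0,4],[0,0,5],[0,0,6],[0,0,7],[0,0,8],[0,0,8.4],[0,0,8.4]]' --fingers '[1,1,1,1,1,1,1,1,1,1]'

```text
time_s: 28.8
ee_pos: [0.5179, 0.4335, 0.1583]
tcp_rot: [-1.236, 1.173, -1.172]
force: [0.2, 0.2, 0.5]
grip_width: 0.0879
```

>>> jog_arm --delta_pos '[[0,0,0],[0,0,0],[0,0,0],[0,0,0],[0,0,0],[0,0,0],[0,0,0],[0,0,0],[0,0,0],[0,0,0]]' --turn '[[0,0,0],[0,0,0],[0,0,0],[0,0,0],[0,0,0],[0,0,0],[0,0,0],[0,0,0],[0,0,0],[0,0,0]]' --fingers '[1,1,1,1,1,1,1,1,1,1]'

```text
time_s: 29.8
ee_pos: [0.5191, 0.4334, 0.1597]
tcp_rot: [-1.232, 1.172, -1.172]
force: [0.1, -0.5, -0.2]
grip_width: 0.0881
```

```bash
python3 look.py w8; python3 - <<'E'
from h import *
c=np.load("w8.npy",allow_pickle=True)[0]
im=cv2.imread("pics/w8.png");hsv=cv2.cvtColor(im,cv2.COLOR_BGR2HSV);H,S,V=[hsv[...,i].astype(int) for i in range(3)]
m=(S<70)&(V>120); m[360:]=0; m[290:,:225]=0; m[290:,420:]=0
for k in blobs(m,2000):
    print(cv2.boundingRect(k),"z.015",rect(c,k,.015),"z.008",rect(c,k,.008))
E
```

```text
29.8 [0.5191 0.4334 0.1597] jawyaw -87.15 down [-0. -0. -1.] w 0.0881 F [ 0.1 -0.5 -0.2] tcp px [[322. 338.]] v 0.001
(499, 233, 90, 57) z.015 (495.1, 262.9, 57.3, 40.8, -39.7) z.008 (492.5, 258.5, 58.8, 41.9, -39.7)
(280, 157, 77, 137) z.015 (521.7, 436.5, 104.5, 56.1, 4.1) z.008 (519.8, 436.5, 107.2, 57.6, 4.1)
(0, 0, 166, 290) z.015 (563.3, 594.2, 195.4, 91.4, 2.7) z.008 (562.4, 598.2, 200.4, 93.8, 2.7)
```

View pics/w8.png

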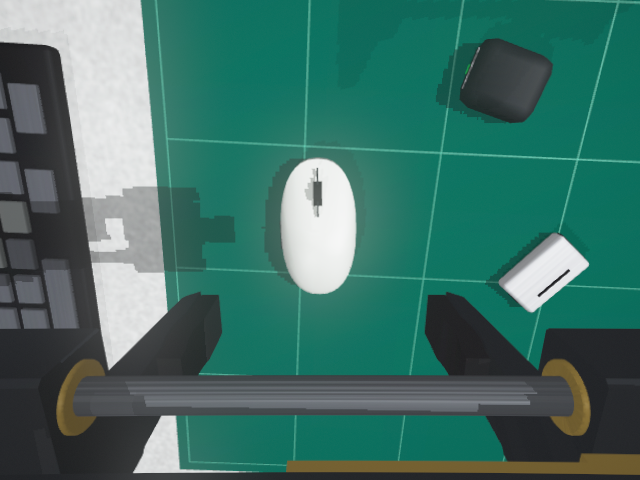

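>>> jog_arm --delta_pos '[[0.1,0.12,-1],[0.1,0.12,-2],[0.1,0.12,-3],[0.1,0.12,-4],[0.1,0.12,-4.8],[0.1,0.12,-5.2],[0.1,0.12,-5.5],[0.1,0.12,-5.5],[0.1,0.12,-5.5],[0.1,0.12,-5.5]]' --turn '[[0,0,1],[0,0,1],[0,0,1],[0,0,1],[0,0,1],[0,0,1],[0,0,1],[0,0,1],[0,0,1],[0,0,1]]' --fingers '[1,1,1,1,1,1,1,1,0.9,0.8]'

```text
time_s: 30.85
ee_pos: [0.5223, 0.437, 0.0234]
tcp_rot: [-1.238, 1.159, -1.159]
force: [0.6, 0.5, 0.6]
grip_width: 0.0745
```

>>> jog_arm --delta_pos '[[0,0,0],[0,0,0],[0,0,0],[0,0,0],[0,0,0],[0,0,0],[0,0,0],[0,0,0],[0,0,0],[0,0,0]]' --turn '[[0,0,0],[0,0,0],[0,0,0],[0,0,0],[0,0,0],[0,0,0],[0,0,0],[0,0,0],[0,0,0],[0,0,0]]' --fingers '[0.75,0.7,0.65,0.6,0.5,0.4,0.4,0.4,0.4,0.4]'

```text
time_s: 31.85
ee_pos: [0.5217, 0.4365, 0.0224]
tcp_rot: [-1.24, 1.16, -1.16]
force: [0.1, -1.2, 4.9]
grip_width: 0.0559
```

>>> jog_arm --delta_pos '[[0,0,0.6],[0,0,2],[0,0,3.6],[0.2,-1,4.6],[0.5,-2.4,5],[0.8,-4,5],[1.1,-5.6,5],[1.4,-7.2,5],[1.7,-8.8,5],[2,-10.4,5]]' --turn '[[0,0,0],[0,0,0],[0,0,0],[0,0,1],[0,0,2],[0,0,3],[0,0,4],[0,0,4.5],[0,0,4.5],[0,0,4.5]]' --fingers '[0.4,0.4,0.4,0.4,0.4,0.4,0.4,0.4,0.4,0.4]'

```text
time_s: 32.85
ee_pos: [0.5716, 0.1746, 0.1478]
tcp_rot: [-1.275, 1.101, -1.101]
force: [0.9, 1.2, -1.1]
grip_width: 0.0556
```

>>> jog_arm --delta_pos '[[0.4,-1.7,0],[0.8,-3.4,0],[1.2,-5.1,0],[1.6,-6.8,0],[2,-8.5,0],[2.4,-10.2,0],[2.8,-11.9,0],[3.1,-13.2,0],[3.23,-14,-0.5],[3.23,-14.03,-1]]' --turn '[[0,0,0],[0,0,0],[0,0,0],[0,0,0],[0,0,0],[0,0,0],[0,0,0],[0,0,0],[0,0,0],[0,0,0]]' --fingers '[0.4,0.4,0.4,0.4,0.4,0.4,0.4,0.4,0.4,0.4]'

```text
time_s: 33.85
ee_pos: [0.652, -0.1782, 0.1214]
tcp_rot: [-1.274, 1.104, -1.106]
force: [0.0, -0.5, -2.2]
grip_width: 0.0555
```

>>> jog_arm --delta_pos '[[0,0,-0.8],[0,0,-1.4],[0,0,-1.4],[0,0,-1.4],[0,0,-1.4],[0,0,-1.4],[0,0,-1.4],[0,0,-1.4],[0,0,-1.4],[0,0,-1.4]]' --turn '[[0,0,0],[0,0,0],[0,0,0],[0,0,0],[0,0,0],[0,0,0],[0,0,0],[0,0,0],[0,0,0],[0,0,0]]' --fingers '[0.4,0.4,0.4,0.4,0.4,0.4,0.4,0.4,0.4,0.4]'

```text
time_s: 34.85
ee_pos: [0.6524, -0.1744, 0.0873]
tcp_rot: [-1.274, 1.101, -1.101]
force: [0.6, 0.1, 0.7]
grip_width: 0.0555
```

```bash
python3 look.py w9
```

```text
34.85 [ 0.6524 -0.1744  0.0873] jawyaw -81.66 down [ 0. -0. -1.] w 0.0555 F [0.6 0.1 0.7] tcp px [[322. 338.]] v 0.002
```

View pics/w9.png

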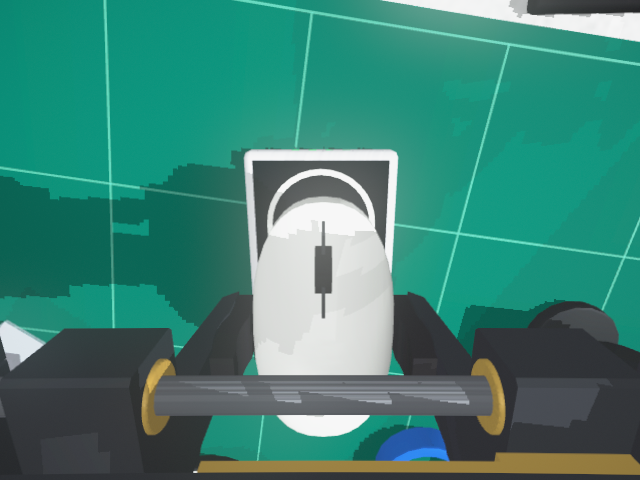

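```bash
python3 - <<'E'
from h import *
c=np.load("w9.npy",allow_pickle=True)[0]
t=np.array([.6524,-.1744]); a=np.radians(8.34); u=np.array([np.cos(a),np.sin(a)]); n=np.array([-u[1],u[0]])
def loc(px,z): 
    d=ray2plane(c,px,z)-t; return np.c_[d@u,d@n].round(4)
print("mouse nose",loc([[322,196.5]],.075),loc([[322,196.5]],.08),"tail",loc([[322,436]],.075),loc([[322,436]],.08))
print("stripe",loc([[323,222],[323,317]],.095))
print("pad front corners",loc([[246,151],[397,151]],.012), "outline nose",loc([[321,170]],.012))
im=cv2.imread("pics/w9.png")
print("pad side edges", loc([[245,200],[394,200]],.012))
E
```

```text
mouse nose [[ 0.0521 -0.0001]] [[ 0.053  -0.0002]] tail [[-0.0585  0.    ]] [[-0.0536 -0.    ]]
stripe [[ 0.0475 -0.0005]
 [ 0.0131 -0.0005]]
pad front corners [[ 0.064   0.0393]
 [ 0.0639 -0.039 ]] outline nose [[0.0542 0.0005]]
pad side edges [[ 0.0382  0.0415]
 [ 0.0382 -0.0389]]
```

>>> jog_arm --delta_pos '[[0.02,0.01,-0.8],[0.02,0.01,-1.4],[0.02,0.01,-1.8],[0.02,0.01,-2],[0.02,0.01,-2.06],[0.02,0.01,-2.1],[0.02,0.01,-2.12],[0.02,0.01,-2.12],[0.02,0.01,-2.12],[0.02,0.01,-2.12]]' --turn '[[0,0,0],[0,0,0],[0,0,0],[0,0,0],[0,0,0],[0,0,0],[0,0,0],[0,0,0],[0,0,0],[0,0,0]]' --fingers '[0.4,0.4,0.4,0.4,0.4,0.4,0.4,0.4,0.4,0.4]'

```text
time_s: 35.9
ee_pos: [0.653, -0.1741, 0.0345]
tcp_rot: [-1.274, 1.101, -1.102]
force: [-0.1, -1.1, -0.5]
grip_width: 0.0556
```

>>> jog_arm --delta_pos '[[0,0,-0.01],[0,0,-0.02],[0,0,-0.03],[0,0,-0.04],[0,0,-0.04],[0,0,-0.04],[0,0,-0.04],[0,0,-0.04],[0,0,-0.04],[0,0,-0.04]]' --turn '[[0,0,0],[0,0,0],[0,0,0],[0,0,0],[0,0,0],[0,0,0],[0,0,0],[0,0,0],[0,0,0],[0,0,0]]' --fingers '[0.4,0.4,0.4,0.4,0.4,0.4,0.4,0.4,0.4,0.4]'

```text
time_s: 36.9
ee_pos: [0.653, -0.1741, 0.0344]
tcp_rot: [-1.275, 1.101, -1.101]
force: [-3.0, -0.5, 8.9]
grip_width: 0.0558
```

Contact. Release, lift, and back off for viewing.

>>> jog_arm --delta_pos '[[0,0,0],[0,0,0],[0,0,0],[0,0,0],[0,0,0],[0,0,0.5],[0,0,1.5],[0,0,3],[0,0,4.2],[0,0,5]]' --turn '[[0,0,0],[0,0,0],[0,0,0],[0,0,0],[0,0,0],[0,0,0],[0,0,0],[0,0,0],[0,0,0],[0,0,0]]' --fingers '[0.7,0.8,0.9,1,1,1,1,1,1,1]'

```text
time_s: 37.9
ee_pos: [0.6541, -0.1742, 0.162]
tcp_rot: [-1.273, 1.098, -1.104]
force: [0.7, -0.2, -0.6]
grip_width: 0.0883
```

>>> jog_arm --delta_pos '[[-0.6,-0.1,1],[-1.2,-0.2,2],[-1.8,-0.3,3],[-2.4,-0.4,4],[-3,-0.5,4.8],[-3.6,-0.6,5],[-4,-0.8,5],[-4,-1,5],[-4,-1,5],[-4,-1,5]]' --turn '[[0,0,0],[0,0,0],[0,0,0],[0,0,0],[0,0,0],[0,0,0],[0,0,0],[0,0,0],[0,0,0],[0,0,0]]' --fingers '[1,1,1,1,1,1,1,1,1,1]'

```text
time_s: 38.9
ee_pos: [0.5532, -0.199, 0.2827]
tcp_rot: [-1.274, 1.102, -1.101]
force: [-0.2, -0.5, -0.7]
grip_width: 0.0879
```

```bash
python3 look.py w10; python3 look.py s10 scene
```

```text
38.9 [ 0.5532 -0.199   0.2827] jawyaw -81.65 down [-0.     0.001 -1.   ] w 0.0879 F [-0.2 -0.5 -0.7] tcp px [[322. 338.]] v 0.007
38.95 [ 0.5533 -0.1987  0.2826] jawyaw -81.63 down [-0.001  0.001 -1.   ] w 0.088 F [ 0.4  0.2 -0.4] tcp px [[223. 127.]] v 0.004
```

View pics/w10.png

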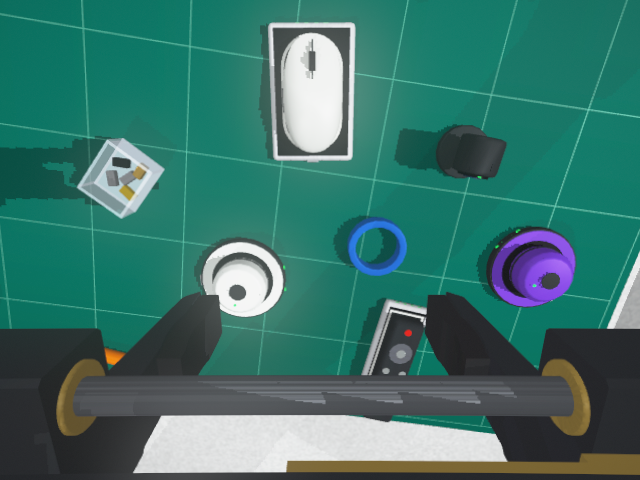

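View pics/s10.png

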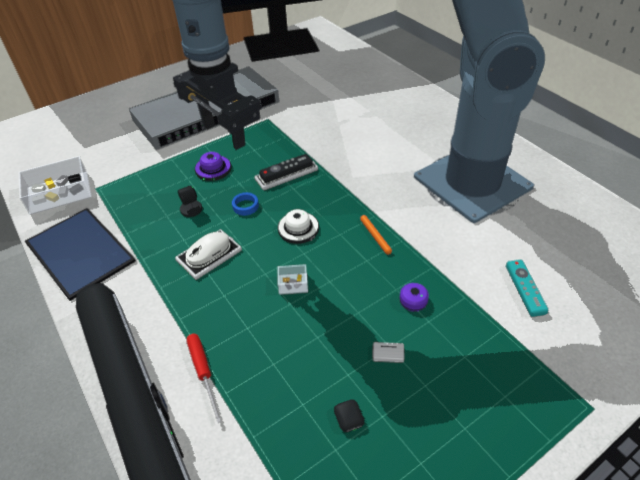

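>>> jog_arm --delta_pos '[[-1,-0.8,0],[-2,-1.6,0],[-3,-2.4,0],[-4,-3.2,0],[-5,-4,0],[-6,-4.4,0],[-7,-4.4,0],[-7.4,-4.4,0],[-7.4,-4.4,0],[-7.4,-4.4,0]]' --turn '[[0,0,-2],[0,0,-4],[0,0,-6],[0,0,-8],[0,0,-10],[0,0,-12],[0,0,-14],[0,0,-14],[0,0,-14],[0,0,-14]]' --fingers '[1,1,1,1,1,1,1,1,1,1]'

```text
time_s: 40.0
ee_pos: [0.3692, -0.3087, 0.2834]
tcp_rot: [-1.161, 1.279, -1.281]
force: [0.6, -0.6, -0.9]
grip_width: 0.0878
```

```bash
python3 look.py w11; python3 look.py t11 top
```

```text
40.0 [ 0.3692 -0.3087  0.2834] jawyaw -95.54 down [ 0.001 -0.    -1.   ] w 0.0878 F [ 0.6 -0.6 -0.9] tcp px [[322. 338.]] v 0.009
40.05 [ 0.3694 -0.3086  0.2834] jawyaw -95.52 down [ 0.001  0.    -1.   ] w 0.088 F [-0.4  0.8 -0.3] tcp px [[482. 242.]] v 0.002
```

View pics/w11.png

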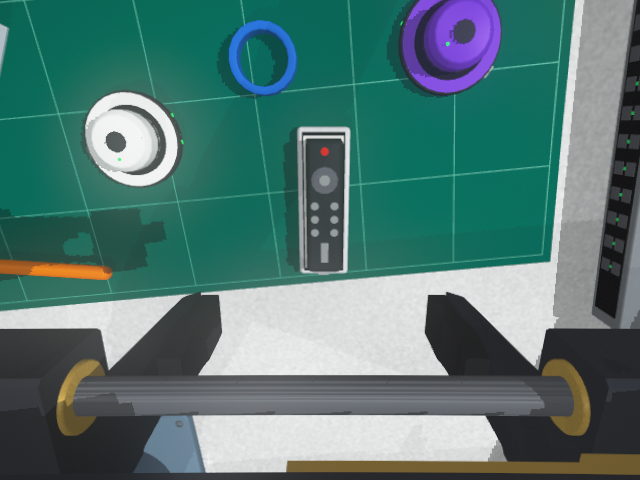

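View pics/t11.png

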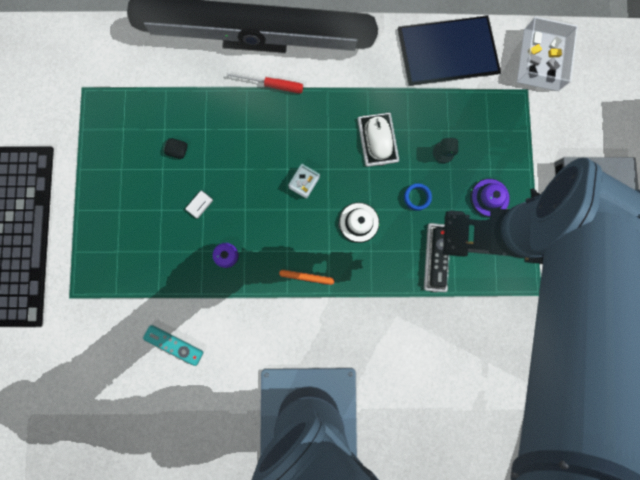

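```bash
python3 - <<'E'
from h import *
c=np.load("w11.npy",allow_pickle=True)[0]
print("white key",ray2plane(c,[[116,142]],.044)); print("violet key",ray2plane(c,[[464.5,31.5]],.044))
im=cv2.imread("pics/w11.png")
cv2.imwrite("pics/c11.png",cv2.resize(im[115:285,270:380],None,fx=3.5,fy=3.5,interpolation=cv2.INTER_CUBIC))
p=ray2plane(c,[[305,138.5],[344,138.5],[306,271],[343,271]],.030);print("remote corners",p.round(4),p.mean(0))
c=np.load("w10.npy",allow_pickle=True)[0]
im=cv2.imread("pics/w10.png");hsv=cv2.cvtColor(im,cv2.COLOR_BGR2HSV);S,V=hsv[...,1],hsv[...,2]
m=(S<70)&(V>110); m[:34]=0; m[152:]=0; m[:,:281]=0; m[:,346:]=0
for k in blobs(m,1500): print("mouse",cv2.boundingRect(k),rect(c,k,.027),rect(c,k,.022))
c=np.load("t11.npy",allow_pickle=True)[0]
im=cv2.imread("pics/t11.png")
cv2.imwrite("pics/c12.png",cv2.resize(im[105:300,330:520],None,fx=3,fy=3,interpolation=cv2.INTER_CUBIC))
E
```

```text
white key [[ 0.44795394 -0.12380371]]
violet key [[ 0.5085653  -0.44456861]]
remote corners [[ 0.434  -0.2982]
 [ 0.4304 -0.3357]
 [ 0.2972 -0.2839]
 [ 0.2933 -0.3235]] [ 0.36369988 -0.31031191]
mouse (281, 34, 62, 118) (652.6, -174.2, 102.0, 57.6, 8.7) (652.9, -174.0, 103.4, 58.3, 8.7)
```

View pics/c11.png

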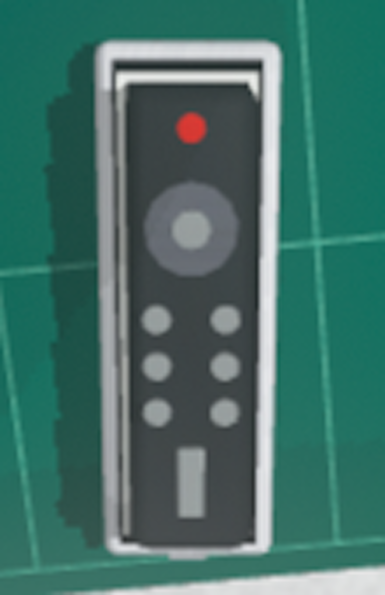

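View pics/c12.png

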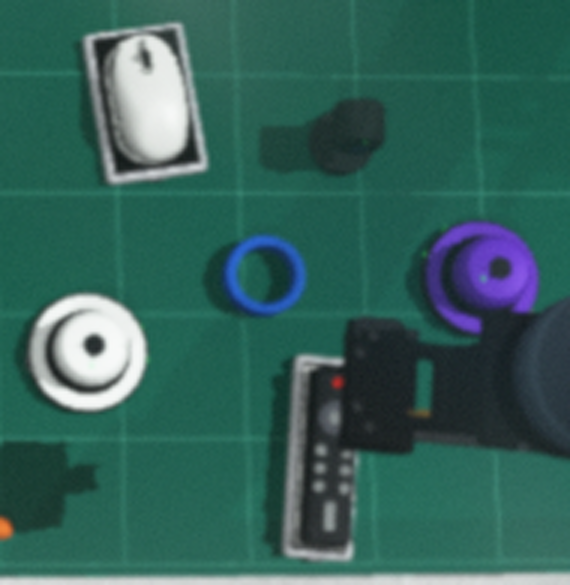

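```bash
python3 -c "
from plant import manip
print(manip.hand_in())"
```

```text
the job is handed in; nothing more can be done
None
```

All four devices are on their charging pads, and the job was handed in at about 40 s of the 112 s. I placed them in the order violet microphone, white microphone, remote, mouse. Each was lowered until it touched its pad and then released. For the violet microphone I took the one that started farthest left, and I left its twin, the turquoise remote and the other loose items alone.

**Last checks, from the wrist camera after release:**

| Device | Measured position (m) | Pad centre (m) | Offset | Yaw |
|---|---|---|---|---|
| Violet microphone | (0.5086, −0.4446) | (0.508, −0.443) | about 1.5 mm | n/a |
| White microphone | (0.4480, −0.1238) | (0.4476, −0.1232) | under 1 mm | n/a |
| Remote | (0.3637, −0.3103) | (0.364, −0.309) | 1–1.5 mm | set to −5.5°, pad −5.6° |
| Mouse | (0.6527, −0.174) | (0.6525, −0.174) | under 0.5 mm | 8.7°, pad 8.3° |

- **Accuracy:** the camera calibration is only good to about 2 mm, so these offsets are within its error.
- **Remote yaw:** I did not measure this again after release. The −5.5° is the gripper's angle when it let go, and the close-up shows the remote in line with its outline.
- **Others:** the webcam and the tub of connectors look unmoved in the final pictures, and the gripper ended open and well clear of everything.

No check failed. The only disagreement was the mouse's starting angle, 2.9° in one view and 4.1° in another. I gripped it at about 3.8°, and it was in line with the gripper before I set it down.

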